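# Put the ink shelf board in order of height

## Task

Stand the four containers standing to the right of the plywood board (black bottle, red can, two ink tins) on the board's four cork pads in order of height: the tallest on the pad next to the tall steel end plate, falling to the shortest on the pad next to the low end plate. One container to a pad, centred on it, upright and let go; never tip one over.

Things in the scene. Friction and masses are not known exactly. Their poses are not given: they have to be found in the camera images.
- bottle_mid (a point): black plastic bottle standing upright, the tallest: 184 mm high, square body 58 x 58 mm up to the tapering shoulder at about 120 mm, round cap on top, 0.3 to 0.6 kg; the point is on its upright axis, half-way up; z is up, x and y square to its flat sides
- can_mid (a point): red oblong can standing upright: 144 mm high, body 40 mm (its x) by 66 mm (its y) and straight up to about 125 mm, cap on top, 0.3 to 0.55 kg; the point is on its upright axis, half-way up; z is up
- big_tin_mid (a point): round ink tin with a yellow lid, the taller of the two tins: 63 mm high, 68 to 70 mm across, 0.2 to 0.45 kg; the point is on its upright axis, half-way up; z is up
- small_tin_mid (a point): round ink tin with a smeared grey-blue lid, the lower of the two tins and the lowest container: 47 mm high, 66 to 68 mm across, 0.2 to 0.45 kg; the point is on its upright axis, half-way up; z is up
- pad_1: fixed round cork pad, 78 mm across and 2 mm thick, on a plywood board 10 mm thick, so its top is 12 mm above the bench; origin at the centre of its underside. Pads 1 to 4 follow one another in a straight row along the board, 95 mm apart centre to centre; y points along the row from pad 4 towards pad 1, x across the board. At the end of the row.
- pad_2: fixed round cork pad, 78 mm across and 2 mm thick, on a plywood board 10 mm thick, so its top is 12 mm above the bench; origin at the centre of its underside. Pads 1 to 4 follow one another in a straight row along the board, 95 mm apart centre to centre; y points along the row from pad 4 towards pad 1, x across the board. Second in the row.
- pad_3: fixed round cork pad, 78 mm across and 2 mm thick, on a plywood board 10 mm thick, so its top is 12 mm above the bench; origin at the centre of its underside. Pads 1 to 4 follow one another in a straight row along the board, 95 mm apart centre to centre; y points along the row from pad 4 towards pad 1, x across the board. Third in the row.
- pad_4: fixed round cork pad, 78 mm across and 2 mm thick, on a plywood board 10 mm thick, so its top is 12 mm above the bench; origin at the centre of its underside. Pads 1 to 4 follow one another in a straight row along the board, 95 mm apart centre to centre; y points along the row from pad 4 towards pad 1, x across the board. At the other end of the row.
- tall_plate: fixed upright steel end plate, 95 mm high, 70 mm across the board, 5 mm thick, on a foot 26 mm wide; in line with the pads, 75 mm beyond the centre of the end pad; it stands at either end of the row; origin at the centre of its underside, 10 mm above the bench
- low_plate: the same sort of steel end plate at the opposite end of the row, only 35 mm high; origin at the centre of its underside

How it is judged:
At the end, for the whole second after the job is handed in: Counting from the pad beside the tall end plate, the bottle, the can, the taller tin and the lower tin each stand on their own pad, their axis within 15 mm of the pad's centre, upright within 0.08 rad, resting on the pad (height within 6 mm), still and released (((horizontal distance between tall_plate and pad_1 below 0.11 m and horizontal distance between bottle_mid and pad_1 below 0.015 m and horizontal distance between can_mid and pad_2 below 0.015 m and horizontal distance between big_tin_mid and pad_3 below 0.015 m and horizontal distance between small_tin_mid and pad_4 below 0.015 m) or (horizontal distance between tall_plate and pad_4 below 0.11 m and horizontal distance between bottle_mid and pad_4 below 0.015 m and horizontal distance between can_mid and pad_3 below 0.015 m and horizontal distance between big_tin_mid and pad_2 below 0.015 m and horizontal distance between small_tin_mid and pad_1 below 0.015 m)) and angle between each of bottle_mid, can_mid, big_tin_mid, small_tin_mid's own z axis and vertical below 0.08 rad and height (world z) of bottle_mid between 0.098 and 0.11 m and height (world z) of can_mid between 0.078 and 0.09 m and height (world z) of big_tin_mid between 0.0375 and 0.0495 m and height (world z) of small_tin_mid between 0.0295 and 0.0415 m and linear speed of each of bottle, can, big_tin, small_tin below 0.01 m/s); the robot touches nothing.
It fails at once if a container is tipped over (angle between any of bottle_mid, can_mid, big_tin_mid, small_tin_mid's own z axis and vertical above 0.6 rad).
It also fails if it takes over 120 s, if anything falls off the work surface, if the arm or the gripper's body presses on something with over 40 N, if the wrist force passes 120 N, or if a joint passes its speed limit or range.

## Robot

A 6-joint arm with a two-finger parallel gripper is mounted at the origin on a cart in front of the work surface, level with it; the furniture and walls round the work are solid. World frame = base frame: x ahead of the robot, y to its left, z up, the work surface at z = 0. Lengths are in m, angles in rad, forces in N, time in s.
With the tool pointing down it reaches from about 0.35 to 0.975 m from the base axis. Payload 4.9 kg.
Tool frame: the origin (TCP) lies at the very end of the fingers, on their centre line; the grasp point (between the pads) lies 19 mm behind it; x points along the fingers, y is the direction in which the jaws open and shut, and the axes are right-handed (so a half turn about x gives the same grasp; the last joint's range is limited). The gripper opens to 85 mm and grips with 20 to 120 N. Pads are 22 mm wide; open, the fingers measure 114 mm over their backs; the gripper's body (76 mm by 85 mm) begins 54 mm behind the grasp point. The pads swing forward as they close: fully open they stand 13 mm farther back than shut.
Start: joints at [-1.46, 0.053, 1.613, -0, 1.476, -0.119], TCP at [0.142, -0.609, 0.231] pointing down, gripper open.
Joint ranges: [-3.01, 3.01], [-1.01, 2.22], [0.06, 2.58], [-1.02, 4.17], [0.09, 2.62], [-3.14, 3.14]. Speed limits (rad/s): [2.57, 2.57, 3.14, 3.14, 3.14, 3.14].

## Interface

Orientations are given as a unit quaternion [w, x, y, z].
In Python, from plant import manip gives the robot as it stands.
- The arm moves only by the tool play_rows, never from a script. Its argument "plan" is a list of rows, each a list of 5 numbers: the shift along the tool's x, y, z in mm, then the turn about the tool's x in rad, then the closure, from -1 (fully open) to 1 (shut). A call has 1 to 8 rows; each row is the pose to reach, as a shift and turn from the pose commanded when the call began, along the tool's axes at that moment; what a row does not reach only later rows make up. A row lasts 1/8 s, in which the tool goes at most 62.5 mm and 10.7 degrees, less where a joint would pass 70% of its speed; a pose out of reach is approached as far as the arm can. A call with a gripper value outside its range is refused whole. The fingers move at their own pace and stop on an object; the grip force is fixed at half the most. Time passes only in rows, so rows that repeat a pose let the fingers close. It gives the time, the measured TCP pose, the force and the opening at its end, in the units of the state.
- manip.state(): the state, without advancing time (a new reading comes with each control period).
- manip.grab_frame(name): name is "scene" or "top"; returns a dict with "img" (384x512x3 uint8, red, green, blue), "range_z" (384x512 float32, m along the optical axis (not along the pixel's ray), 0 where there is no reading), "fx", "fy", "cx", "cy" (pixels), "origin" and "rotation" of the camera in the world. Camera axes: x right, y up, looking along -z (the intrinsics and any distortion apply to the point x, -y, -z); pixel columns grow to the right and rows downward; lengths in m; the calibration is good to about 2 mm. A picture is of the moment at which its call begins.
- manip.job_done(): hands the job in, once; it reports no verdict.
The state is a dict: "time": time; "joint_pos": joint angles; "joint_vel": joint speeds; "joint_efforts": joint torques, N m; "tool_pos": TCP position; "tool_rot": TCP orientation; "contact_force": force on the tool from outside, world axes, zero at the start; "ft_torque": the same for the moment, N m; "gripper_width": opening from 0.0 (shut) to 1.0 (fully open).
Only numpy, scipy, OpenCV 4.12 (cv2) and the standard library are available. Lean on these libraries where they do the work, as an engineer would, in place of code of your own. Each camera call takes 0.05 s, during which the arm holds its last target. There are 200 camera calls.

## Working session

There is one attempt and no reset: what is moved stays moved. The work goes in short steps, Python scripts to look and compute and a tool call to move; the robot and the scene stay as the last step left them, time stands still between calls to the robot, and variables do not carry over. Pictures are saved under pics/ and viewed, about 12 in all and at most 16, crops included, and the job is handed in when it is done.

Besides the shell and the picture viewer there is one more tool, called after "Call:" as name(argument=value, ...) on one line, values as JSON. play_rows: Moves the arm, as the interface text tells. Its arguments: {"type":"object","properties":{"plan":{"type":"array"}},"required":["plan"]}

```bash
mkdir -p pics
cat > h.py <<'E'
import numpy as np, cv2
from plant import manip
def pts(f):
    z=f["range_z"].astype(float); h,w=z.shape
    u,v=np.meshgrid(np.arange(w),np.arange(h))
    P=np.stack([(u-f["cx"])/f["fx"]*z,-(v-f["cy"])/f["fy"]*z,-z],-1)
    W=P@np.array(f["rotation"]).T+np.array(f["origin"])
    W[z==0]=np.nan
    return W
def save(f,n): cv2.imwrite("pics/"+n+".png",f["img"][...,::-1])
E
python3 - <<'E'
from h import *
s=manip.state(); print(s)
for n in("scene","top"):
    f=manip.grab_frame(n); save(f,n+"1"); np.save(n+"_W.npy",pts(f)); print(n,{k:v for k,v in f.items() if k not in("img","range_z")},(f["range_z"]>0).mean())
E
```

```text
{'time': 0.0, 'joint_pos': array([-1.45998304e+00,  5.33577247e-02,  1.61432847e+00,  1.09867086e-05,
        1.47602726e+00, -1.19000167e-01]), 'joint_vel': array([ 5.44964404e-04, -3.84215238e-04,  2.11519084e-04, -9.64661303e-05,
       -7.87224424e-04, -1.07552855e-03]), 'joint_efforts': array([ 7.23833764e-04, -3.93682694e+01, -3.70170772e+01, -5.08191386e-05,
        6.98800446e-03, -5.40031678e-06]), 'tool_pos': array([ 0.14230388, -0.60792158,  0.23004191]), 'tool_rot': array([ 0.08032243,  0.70245034,  0.08182203, -0.70243647]), 'contact_force': array([-1.26115487, -0.24448477,  0.71818681]), 'ft_torque': array([ 0.02470129,  0.0131187 , -0.01380846]), 'gripper_width': 0.9963412635735208}Traceback (most recent call last):
  File "<stdin>", line 4, in <module>
  File "h.py", line 7, in pts
    W=P@np.array(f["rotation"]).T+np.array(f["origin"])
      ~^~~~~~~~~~~~~~~~~~~~~~~~~~
ValueError: matmul: Input operand 1 has a mismatch in its core dimension 0, with gufunc signature (n?,k),(k,m?)->(n?,m?) (size 4 is different from 3)
```

View pics/scene1.png

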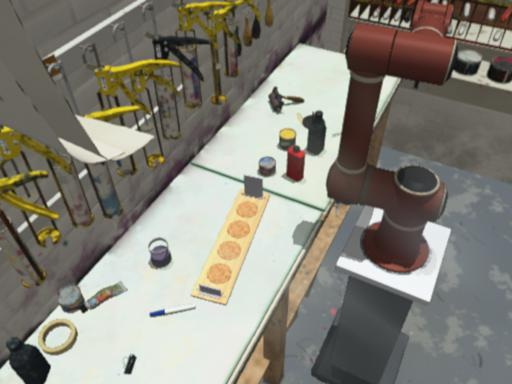

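The scene view shows the board at about (230,245), with the tall plate at (253,186) and the low plate at (210,290). The bottle is at (316,132), the can at (295,163), the yellow tin at (287,137) and the grey tin at (267,165). The camera rotation is a quaternion, so I'll fix the helper.

```bash
sed -i 's/np.array(f\["rotation"\]).T/Rot(f["rotation"]).T/; 2a from scipy.spatial.transform import Rotation as RR\ndef Rot(q): return RR.from_quat(np.roll(q,-1)).as_matrix()' h.py
python3 - <<'E'
from h import *
for n in("scene","top"):
    f=manip.grab_frame(n); save(f,n+"1"); W=pts(f); print(n,{k:v for k,v in f.items() if k not in("img","range_z")},(f["range_z"]>0).mean())
    if n=="scene":
        for u,v in[(246,210),(238,229),(230,250),(219,273),(253,186),(210,290),(316,115),(295,150),(287,131),(267,160)]: print(u,v,W[v,u].round(3))
    print(Rot(manip.state()["tool_rot"]).round(3))
E
```

```text
scene {'fx': 471.29884153959375, 'fy': 471.29884153959375, 'cx': 254.56131841990194, 'cy': 190.10604177356774, 'origin': array([-0.05052292,  1.06866438,  1.24697366]), 'rotation': array([-0.21686165, -0.09641762,  0.36882469,  0.89868961])} 0.9958394368489584
246 210 [0.509 0.092 0.016]
238 229 [0.494 0.179 0.012]
230 250 [0.471 0.274 0.018]
219 273 [0.456 0.37  0.022]
253 186 [0.523 0.012 0.058]
210 290 [0.444 0.442 0.034]
316 115 [ 0.429 -0.329  0.177]
295 150 [ 0.434 -0.149  0.139]
287 131 [ 0.545 -0.328  0.061]
267 160 [ 0.546 -0.148  0.047]
[[-0.     0.228 -0.974]
 [ 0.002 -0.974 -0.228]
 [-1.    -0.002 -0.   ]]
top {'fx': 386.69587705266747, 'fy': 386.69587705266747, 'cx': 252.7164685812146, 'cy': 186.82748603701486, 'origin': array([0.3951564 , 0.06091816, 1.16153138]), 'rotation': array([ 0.71045637,  0.03167292, -0.04142743, -0.70180648])} 0.995697021484375
[[-0.     0.228 -0.974]
 [ 0.002 -0.974 -0.228]
 [-1.    -0.002 -0.   ]]
```

View pics/top1.png

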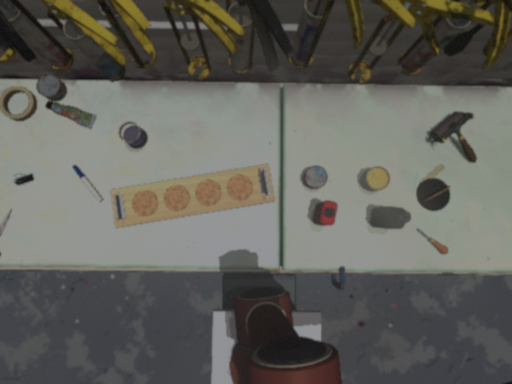

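Top view: the pads are at (145,203), (177,197), (208,192) and (240,187), with the tall plate at the right end (265,181). The grey tin is at (316,177), the yellow tin (377,178), the can (326,212) and the bottle (390,216). Next I'll measure them all from the range clouds.

```bash
cat > meas.py <<'E'
from h import *
from scipy.optimize import least_squares
from scipy.ndimage import label
def clouds():
    return {n:(f:=manip.grab_frame(n),pts(f)) for n in("scene","top")}
def circ(P,r):
    return least_squares(lambda c:np.hypot(*(P-c).T)-r,P.mean(0)).x
def tophat(W,c,lo,hi,R=.06):
    m=(W[...,2]>lo)&(W[...,2]<hi)&(np.hypot(W[...,0]-c[0],W[...,1]-c[1])<R)
    return W[m]
E
python3 - <<'E'
from meas import *
C=clouds()
pads={'p_tall':(.51,.09),'p2':(.494,.18),'p3':(.471,.274),'p_low':(.456,.37)}
for n,(f,W) in C.items():
    hsv=cv2.cvtColor(f["img"],cv2.COLOR_RGB2HSV)
    if n=="top":
        for p in[(240,187),(256,187),(224,190),(240,177),(300,230)]: print(p,hsv[p[1],p[0]],W[p[1],p[0]].round(3))
    # pads: ray onto z=.012
    h,w=hsv.shape[:2];u,v=np.meshgrid(np.arange(w),np.arange(h))
    d=np.stack([(u-f["cx"])/f["fx"],-(v-f["cy"])/f["fy"],-np.ones_like(u)],-1)@Rot(f["rotation"]).T
    o=np.array(f["origin"]); G=o+d*((.012-o[2])/d[...,2])[...,None]
    m=((hsv[...,0]<15)&(hsv[...,1]>90)&(W[...,2]<.04)&(W[...,2]>-.01)).astype(np.uint8)
    for k,c in pads.items():
        s=(m>0)&(np.hypot(G[...,0]-c[0],G[...,1]-c[1])<.05)
        P=G[s][:,:2]; r=cv2.minEnclosingCircle(P.astype(np.float32)); print(n,k,len(P),P.mean(0).round(4),np.round(r[0],4),round(r[1],4), "z",np.nanmedian(W[s][:,2]).round(4))
    for k,c,lo,hi in[('big',(.55,-.33),.055,.075),('small',(.55,-.15),.039,.06)]:
        P=tophat(W,c,lo,hi); r=cv2.minEnclosingCircle(P[:,:2].astype(np.float32)); print(n,k,len(P),P.mean(0).round(4),np.round(r[0],4),round(r[1],4))
    for k,c,hi in[('can',(.434,-.149),.144),('bottle',(.429,-.329),.184)]:
        for lo,h2 in[(hi-.012,hi+.02),(.02,.12)]:
            P=tophat(W,c,lo,h2,.065); 
            if len(P)<4: continue
            r=cv2.minAreaRect(P[:,:2].astype(np.float32)*1000); print(n,k,lo,len(P),P.mean(0).round(4),np.round(r[0],1),np.round(r[1],1),round(r[2],1), P.max(0).round(3),P.min(0).round(3))
    np.save(n+"W.npy",W)
# Crop of top view containers
im=C["top"][0]["img"][150:250,280:460,::-1]; cv2.imwrite("pics/crop1.png",cv2.resize(im,None,fx=4,fy=4,interpolation=cv2.INTER_CUBIC))
E
```

```text
scene p_tall 0 [nan nan] [0. 0.] 0.0 z nan
scene p2 0 [nan nan] [0. 0.] 0.0 z nan
scene p3 0 [nan nan] [0. 0.] 0.0 z nan
scene p_low 0 [nan nan] [0. 0.] 0.0 z nan
scene big 155 [ 0.5373 -0.3122  0.0601] [ 0.5354 -0.313 ] 0.0395
scene small 172 [ 0.5401 -0.1366  0.044 ] [ 0.5385 -0.1365] 0.0378
scene can 0.13199999999999998 47 [ 0.4324 -0.1529  0.1404] [ 432.6 -155.5] [28.3 35.5] 58.0 [ 0.455 -0.139  0.15 ] [ 0.419 -0.17   0.132]
scene can 0.02 365 [ 0.4269 -0.1411  0.0716] [ 428.6 -142.4] [66.7 39.9] 18.0 [ 0.466 -0.126  0.12 ] [ 0.399 -0.172  0.02 ]
scene bottle 0.172 51 [ 0.4213 -0.3332  0.1816] [ 421.5 -336.3] [31.8 30.1] 44.1 [ 0.437 -0.319  0.191] [ 0.407 -0.358  0.172]
scene bottle 0.02 359 [ 0.4163 -0.3166  0.0723] [ 412.7 -322.8] [75.7 46.7] 33.9 [ 0.454 -0.302  0.12 ] [ 0.39  -0.363  0.02 ]
(240, 187) [ 15 109 141] [0.514 0.084 0.009]
(256, 187) [ 21  78 147] [0.514 0.036 0.01 ]
(224, 190) [ 21  78 147] [0.504 0.131 0.011]
(240, 177) [ 14 107 141] [0.544 0.084 0.011]
(300, 230) [ 40  10 149] [ 0.388 -0.097  0.   ]
top p_tall 330 [0.5121 0.0857] [0.513  0.0852] 0.0358 z 0.011
[... 246 characters left out ...]
p small 406 [ 0.5452 -0.1368  0.0433] [ 0.5451 -0.1369] 0.0341
top can 0.13199999999999998 82 [ 0.4378 -0.1553  0.1428] [ 437.5 -156.2] [25.1 23.7] 63.9 [ 0.451 -0.143  0.147] [ 0.426 -0.169  0.132]
top can 0.02 148 [ 0.4354 -0.1396  0.0752] [ 437.1 -154.4] [40.  63.6] 85.6 [ 0.47  -0.133  0.12 ] [ 0.405 -0.173  0.021]
top bottle 0.172 135 [ 0.4274 -0.3359  0.1827] [ 427.7 -336.6] [29.7 29.3] 48.2 [ 0.443 -0.322  0.188] [ 0.412 -0.352  0.173]
top bottle 0.02 306 [ 0.4258 -0.3144  0.0786] [ 427.7 -335.2] [55.8 58.1] 84.4 [ 0.458 -0.306  0.12 ] [ 0.397 -0.363  0.02 ]<stdin>:15: RuntimeWarning: Mean of empty slice.
  ret = um.true_divide(
  return np.nanmean(a, axis, out=out, keepdims=keepdims)
```

View pics/crop1.png

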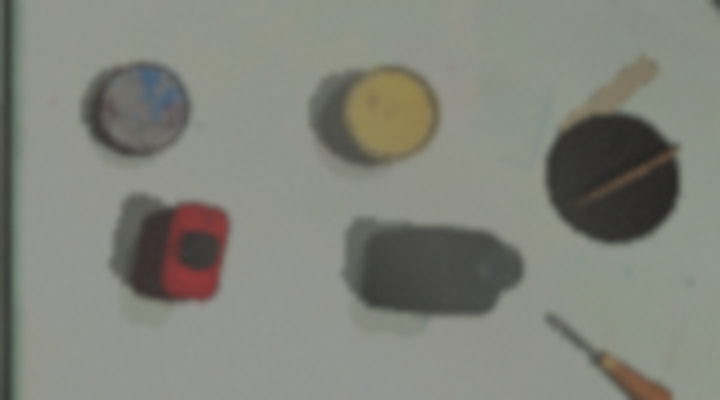

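The crop shows the grey tin at (142,108), the yellow tin (390,112), the can (195,250) and the bottle leaning away from the camera with its cap at (500,265). The dark disc with the stick and the knife are not part of the task. Pad spacing measures 284.8 mm against 285 mm, and the sizes agree. Before gripping the cap I'll check the bottle's upper profile and work out the shift.

```bash
cat > go.py <<'E'
import sys
from h import *
# usage: go.py x y z [jaw_dir_deg]  -> shift (mm) and turn in tool axes
s=manip.state(); R=Rot(s["tool_rot"]); t=s["tool_pos"]
a=[float(v) for v in sys.argv[1:]]
print("t",round(s["time"],2),"pos",t.round(4),"jaw",round(np.degrees(np.arctan2(R[1,1],R[0,1])),1),"tool z",R[:,2].round(3),"w",round(s["gripper_width"],3),"F",s["contact_force"].round(1),"j",s["joint_pos"].round(2))
if len(a)>=3: print("shift",(R.T@(np.array(a[:3])-t)*1000).round(1))
if len(a)>3:
    d=(a[3]-np.degrees(np.arctan2(R[1,1],R[0,1]))+90)%180-90
    print("turn",round(-np.radians(d),3))
E
python3 - <<'E'
import numpy as np
for n in("top","scene"):
    W=np.load(n+"W.npy").reshape(-1,3)
    for c in[(.4277,-.336),(.4375,-.1555)]:
        for lo in np.arange(.1,.19,.008):
            m=(abs(W[:,2]-lo-.004)<.004)&(np.hypot(W[:,0]-c[0],W[:,1]-c[1])<.06); P=W[m]
            if len(P)>2: print(n,c,round(lo,3),len(P),P.min(0)[:2].round(3),P.max(0)[:2].round(3), P.mean(0)[:2].round(3))
E
python3 go.py .4277 -.336 .28 -94.4
```

```text
top (0.4277, -0.336) 0.1 30 [ 0.397 -0.354] [ 0.457 -0.307] [ 0.426 -0.315]
top (0.4277, -0.336) 0.108 43 [ 0.399 -0.363] [ 0.457 -0.307] [ 0.429 -0.318]
top (0.4277, -0.336) 0.116 59 [ 0.4   -0.356] [ 0.456 -0.309] [ 0.424 -0.319]
top (0.4277, -0.336) 0.124 71 [ 0.402 -0.357] [ 0.453 -0.311] [ 0.428 -0.326]
top (0.4277, -0.336) 0.132 81 [ 0.405 -0.354] [ 0.45  -0.314] [ 0.426 -0.328]
top (0.4277, -0.336) 0.14 56 [ 0.407 -0.346] [ 0.447 -0.314] [ 0.427 -0.326]
top (0.4277, -0.336) 0.148 7 [ 0.423 -0.33 ] [ 0.441 -0.322] [ 0.43  -0.324]
top (0.4277, -0.336) 0.156 25 [ 0.412 -0.337] [ 0.444 -0.321] [ 0.427 -0.327]
top (0.4277, -0.336) 0.164 13 [ 0.412 -0.336] [ 0.443 -0.321] [ 0.427 -0.327]
top (0.4277, -0.336) 0.172 15 [ 0.412 -0.349] [ 0.44  -0.322] [ 0.426 -0.329]
top (0.4277, -0.336) 0.18 120 [ 0.412 -0.352] [ 0.443 -0.322] [ 0.428 -0.337]
top (0.4375, -0.1555) 0.1 10 [ 0.406 -0.151] [ 0.465 -0.133] [ 0.428 -0.139]
top (0.4375, -0.1555) 0.108 13 [ 0.416 -0.145] [ 0.468 -0.133] [ 0.439 -0.137]
top (0.4375, -0.1555) 0.116 83 [ 0.405 -0.178] [ 0.47  -0.134] [ 0.438 -0.154]
top (0.4375
[... 1145 characters left out ...]
39] [ 0.422 -0.322] [ 0.42 -0.33]
scene (0.4375, -0.1555) 0.1 27 [ 0.401 -0.16 ] [ 0.464 -0.129] [ 0.425 -0.14 ]
scene (0.4375, -0.1555) 0.108 27 [ 0.401 -0.159] [ 0.464 -0.131] [ 0.431 -0.142]
scene (0.4375, -0.1555) 0.116 55 [ 0.4   -0.176] [ 0.466 -0.131] [ 0.429 -0.147]
scene (0.4375, -0.1555) 0.124 62 [ 0.4   -0.171] [ 0.461 -0.132] [ 0.428 -0.15 ]
scene (0.4375, -0.1555) 0.132 21 [ 0.419 -0.17 ] [ 0.455 -0.139] [ 0.432 -0.15 ]
scene (0.4375, -0.1555) 0.14 24 [ 0.421 -0.169] [ 0.445 -0.145] [ 0.433 -0.156]
t 0.25 pos [ 0.1423 -0.6083  0.2307] jaw -76.8 tool z [-0.974 -0.228 -0.   ] w 0.993 F [ 0.9 -0.9  0.2] j [-1.46  0.05  1.61 -0.    1.48 -0.12]
shift [ -49.1 -200.2 -339.9]
turn 0.307
```

Call:
play_rows(plan=[[-25,-40,-60,0.1,-1],[-49,-70,-120,0.2,-1],[-49,-105,-180,0.307,-1],[-49,-140,-240,0.307,-1],[-49,-170,-290,0.307,-1],[-49,-190,-325,0.307,-1],[-49,-200,-340,0.307,-1],[-49,-200,-340,0.307,-1]])

```text
time: 1.25
tool_pos: [0.4288, -0.335, 0.2802]
tool_rot: [0.026, -0.707, 0.026, 0.707]
contact_force: [-0.7, 0.4, 0.1]
gripper_width: 1.005
```

```bash
python3 go.py .427 -.3365 .152 -94.4
python3 - <<'E'
from meas import *
for n in("scene","top"):
    f=manip.grab_frame(n); s=f["img"][90:190,240:390] if n=="scene" else f["img"][130:260,300:470]
    cv2.imwrite(f"pics/g_{n}.png",cv2.resize(s[...,::-1],None,fx=4,fy=4,interpolation=cv2.INTER_CUBIC))
E
```

```text
t 1.25 pos [ 0.4288 -0.335   0.2802] jaw -94.2 tool z [-0.997  0.074  0.   ] w 1.005 F [-0.7  0.4  0.1] j [-0.8  -0.17  1.74 -0.    1.57  0.84]
shift [128.2   1.6   1.7]
turn 0.003
```

View pics/g_scene.png

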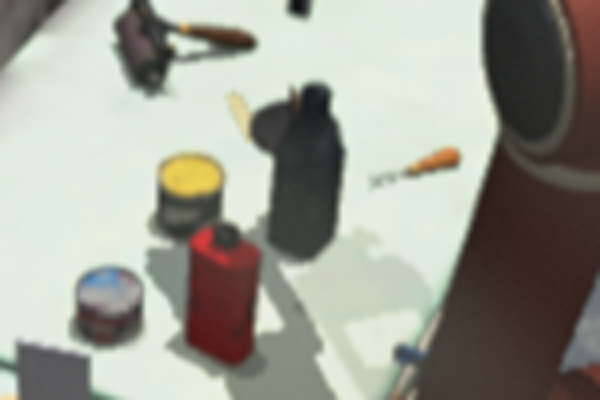

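The scene crop shows the four containers untouched. The bottle cap is at (318,97) and the gripper is above the crop. Descending onto the cap.

Call:
play_rows(plan=[[40,2,2,0,-1],[80,2,2,0,-1],[110,2,2,0,-1],[128,2,2,0,-1],[128,2,2,0,-1],[128,2,2,0,-0.2],[128,2,2,0,0.3],[128,2,2,0,0.6]])

```text
time: 2.35
tool_pos: [0.4262, -0.3387, 0.1535]
tool_rot: [-0.027, 0.707, -0.028, -0.706]
contact_force: [-0.1, -3.4, 4.1]
gripper_width: 0.375
```

Call:
play_rows(plan=[[0,0,0,0,1],[0,0,0,0,1],[0,0,0,0,1],[0,0,0,0,1]])

```text
time: 2.85
tool_pos: [0.4264, -0.339, 0.1537]
tool_rot: [-0.027, 0.707, -0.028, -0.706]
contact_force: [0.1, -1.3, 5.5]
gripper_width: 0.352
```

Call:
play_rows(plan=[[-2,0,0,0,1],[-5,0,0,0,1],[-10,0,0,0,1],[-15,0,0,0,1],[-20,0,0,0,1],[-20,0,0,0,1]])

```text
time: 3.6
tool_pos: [0.426, -0.3385, 0.1731]
tool_rot: [-0.027, 0.707, -0.028, -0.706]
contact_force: [0.1, 0.3, -3.6]
gripper_width: 0.349
```

```bash
python3 go.py .5125 .0855 .330
python3 - <<'E'
from meas import *
f=manip.grab_frame("scene"); s=f["img"][90:190,240:390] 
cv2.imwrite(f"pics/g2.png",cv2.resize(s[...,::-1],None,fx=4,fy=4,interpolation=cv2.INTER_CUBIC))
E
```

```text
t 3.6 pos [ 0.426  -0.3385  0.1731] jaw -94.4 tool z [-0.997  0.077 -0.001] w 0.349 F [ 0.1  0.3 -3.6] j [-0.81 -0.1   1.86  0.    1.38  0.84]
shift [-157.2 -429.3  -53.7]
```

View pics/g2.png

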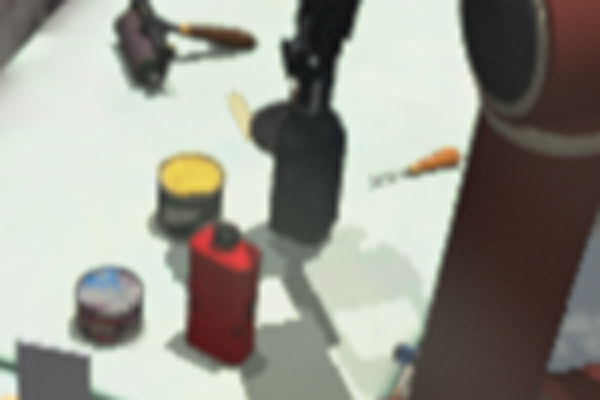

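The bottle is held upright by the cap: the opening of 0.35 is about 30 mm, and the force reads about 3.6 N. I'll lift it over the can's height and carry it across.

Call:
play_rows(plan=[[-15,0,0,0,1],[-40,0,0,0,1],[-70,0,0,0,1],[-100,0,0,0,1],[-130,-10,0,0,1],[-150,-25,-2,0,1],[-157,-45,-5,0,1],[-157,-75,-8,0,1]])

```text
time: 4.65
tool_pos: [0.4397, -0.2627, 0.3294]
tool_rot: [-0.028, 0.707, -0.027, -0.707]
contact_force: [0.7, 0.2, -3.6]
gripper_width: 0.352
```

Call:
play_rows(plan=[[0,-35,-5,0,1],[0,-75,-10,0,1],[0,-115,-15,0,1],[0,-155,-20,0,1],[0,-195,-25,0,1],[0,-235,-30,0,1],[0,-270,-35,0,1],[0,-300,-40,0,1]])

```text
time: 5.65
tool_pos: [0.5017, 0.0345, 0.328]
tool_rot: [0.027, -0.706, 0.027, 0.707]
contact_force: [0.4, 0.4, -4.1]
gripper_width: 0.355
```

```bash
python3 go.py .5112 .0845 .168
```

```text
t 5.65 pos [0.5017 0.0345 0.328 ] jaw -94.3 tool z [-0.997  0.075  0.002] w 0.355 F [ 0.4  0.4 -4.1] j [-0.08 -0.28  1.76  0.    1.66  1.57]
shift [160.  -50.5  -6.1]
```

Call:
play_rows(plan=[[0,-20,-3,0,1],[0,-40,-5,0,1],[0,-50,-6,0,1],[25,-50,-6,0,1],[55,-50,-6,0,1],[90,-50,-6,0,1],[115,-50,-6,0,1],[130,-50,-6,0,1]])

```text
time: 6.65
tool_pos: [0.5111, 0.0815, 0.197]
tool_rot: [0.027, -0.705, 0.027, 0.708]
contact_force: [-0.5, -0.1, -3.3]
gripper_width: 0.35
```

```bash
python3 go.py .5112 .0845 .1675
python3 - <<'E'
from meas import *
f=manip.grab_frame("top"); W=pts(f)
P=tophat(W,(.51,.085),.05,.15,.065); r=cv2.minAreaRect(P[:,:2].astype(np.float32)*1000); print(r)
for lo in(.05,.08,.11,.13): Q=P[abs(P[:,2]-lo)<.015]; print(lo,len(Q),Q.min(0).round(3),Q.max(0).round(3))
a=f["img"][130:230,180:330]; f=manip.grab_frame("scene"); b=f["img"][130:230,180:330]
cv2.imwrite("pics/p1.png",cv2.resize(np.vstack([a,b])[...,::-1],None,fx=3,fy=3,interpolation=cv2.INTER_CUBIC))
E
```

```text
t 6.65 pos [0.5111 0.0815 0.197 ] jaw -94.4 tool z [-0.997  0.077  0.003] w 0.35 F [-0.5 -0.1 -3.3] j [ 0.01 -0.18  1.89 -0.    1.43  1.66]
shift [29.5 -3.   0. ]
((487.7313537597656, 81.71729278564453), (19.678449630737305, 59.54177474975586), 10.714924812316895)
0.05 8 [0.481 0.057 0.051] [0.487 0.105 0.063]
0.08 17 [0.481 0.054 0.068] [0.503 0.107 0.095]
0.11 21 [0.481 0.057 0.098] [0.49  0.112 0.125]
0.13 22 [0.481 0.055 0.116] [0.501 0.113 0.145]
```

View pics/p1.png

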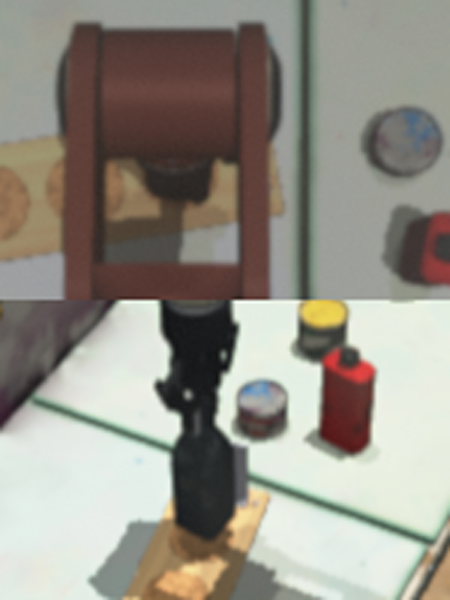

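The picture shows the bottle upright over the end pad (scene half, around (205,480)), clear of the tall plate. The measured face puts its axis near (.510,.084), as wanted. Lowering it.

Call:
play_rows(plan=[[12,-2,0,0,1],[20,-3,0,0,1],[25,-3,0,0,1],[28,-3,0,0,1],[30,-3,0,0,1],[31,-3,0,0,1],[31,-3,0,0,1]])

```text
time: 7.62
tool_pos: [0.5126, 0.0843, 0.1684]
tool_rot: [-0.027, 0.707, -0.027, -0.707]
contact_force: [-0.4, -0.4, -2.9]
gripper_width: 0.346
```

Call:
play_rows(plan=[[1,0,0,0,1],[2,0,0,0,1],[3,0,0,0,1],[3,0,0,0,1]])

```text
time: 8.12
tool_pos: [0.5128, 0.0843, 0.1658]
tool_rot: [-0.027, 0.707, -0.027, -0.706]
contact_force: [-0.5, 0.1, -0.6]
gripper_width: 0.351
```

Call:
play_rows(plan=[[0.5,0,0,0,0.3],[0.5,0,0,0,0.1],[0.5,0,0,0,-0.2],[0.5,0,0,0,-0.5],[0.5,0,0,0,-0.5],[-15,0,0,0,-0.5],[-45,0,0,0,-0.5],[-100,0,0,0,-0.5]])

```text
time: 9.12
tool_pos: [0.5113, 0.0843, 0.2649]
tool_rot: [0.027, -0.705, 0.027, 0.708]
contact_force: [0.1, 0.2, 0.2]
gripper_width: 0.751
```

```bash
python3 go.py .438 -.1555 .24 -94.4; python3 go.py .438 -.1555 .091
```

```text
t 9.12 pos [0.5113 0.0843 0.2649] jaw -94.4 tool z [-0.997  0.077  0.004] w 0.751 F [0.1 0.2 0.2] j [ 0.02 -0.22  1.81  0.    1.55  1.67]
shift [ 25.2 244.8  54.5]
turn -0.0
t 9.12 pos [0.5113 0.0843 0.2649] jaw -94.4 tool z [-0.997  0.077  0.004] w 0.751 F [0.1 0.2 0.2] j [ 0.02 -0.22  1.81  0.    1.55  1.67]
shift [174.2 244.7  53.9]
```

Call:
play_rows(plan=[[0,50,12,0,-1],[0,105,24,0,-1],[0,165,37,0,-1],[10,220,49,0,-1],[25,243,54,0,-1],[25,245,54,0,-1],[25,245,54,0,-1],[25,245,54,0,-1]])

```text
time: 10.12
tool_pos: [0.4405, -0.155, 0.2414]
tool_rot: [-0.027, 0.707, -0.027, -0.706]
contact_force: [0.4, -0.2, 0.5]
gripper_width: 1.002
```

```bash
python3 go.py .438 -.156 .091 -94.4
python3 - <<'E'
from meas import *
a=manip.grab_frame("top");W=pts(a)
for lo,hi in((.17,.2),(.05,.11)):
    P=tophat(W,(.512,.085),lo,hi,.05); print(len(P),P.mean(0).round(4),P.min(0).round(3),P.max(0).round(3))
E
```

```text
t 10.12 pos [ 0.4405 -0.155   0.2414] jaw -94.3 tool z [-0.997  0.076 -0.001] w 1.002 F [ 0.4 -0.2  0.5] j [-0.5  -0.35  1.96  0.    1.53  1.15]
shift [150.4   1.1   2.7]
turn 0.001
136 [0.5124 0.0855 0.1932] [0.497 0.07  0.17 ] [0.528 0.101 0.199]
38 [0.4869 0.0841 0.0782] [0.483 0.057 0.05 ] [0.508 0.114 0.109]
```

The bottle cap is centred at (.5124,.0855) and the pad at (.5125,.0855). Now the can.

Call:
play_rows(plan=[[40,1,2,0,-1],[80,1,2,0,-1],[115,1,2,0,-1],[140,1,2,0,-1],[150,1,2,0,-1],[150,1,2,0,-0.7],[150,1,2,0,-0.3],[150,1,2,0,0]])

```text
time: 11.18
tool_pos: [0.4387, -0.1571, 0.0918]
tool_rot: [-0.027, 0.707, -0.028, -0.706]
contact_force: [-0.6, -0.2, 0.4]
gripper_width: 0.499
```

Call:
play_rows(plan=[[0,0,0,0,0.3],[0,0,0,0,1],[0,0,0,0,1],[0,0,0,0,1]])

```text
time: 11.68
tool_pos: [0.439, -0.1573, 0.0921]
tool_rot: [-0.027, 0.708, -0.028, -0.706]
contact_force: [-0.7, 0.1, 7.1]
gripper_width: 0.472
```

Call:
play_rows(plan=[[-2,0,0,0,1],[-5,0,0,0,1],[-10,0,0,0,1],[-20,0,0,0,1],[-30,0,0,0,1],[-30,0,0,0,1]])

```text
time: 12.42
tool_pos: [0.4387, -0.1571, 0.122]
tool_rot: [-0.027, 0.708, -0.028, -0.706]
contact_force: [0.1, 0.4, -3.4]
gripper_width: 0.476
```

```bash
python3 go.py .495 .179 .200
python3 - <<'E'
from meas import *
f=manip.grab_frame("scene"); s=f["img"][90:190,230:380] 
cv2.imwrite(f"pics/g3.png",cv2.resize(s[...,::-1],None,fx=4,fy=4,interpolation=cv2.INTER_CUBIC))
E
```

```text
t 12.43 pos [ 0.4387 -0.1571  0.122 ] jaw -94.4 tool z [-0.997  0.077 -0.003] w 0.476 F [ 0.1  0.4 -3.4] j [-0.5  -0.25  2.08 -0.    1.31  1.14]
shift [ -78.4 -339.3  -30.4]
```

View pics/g3.png

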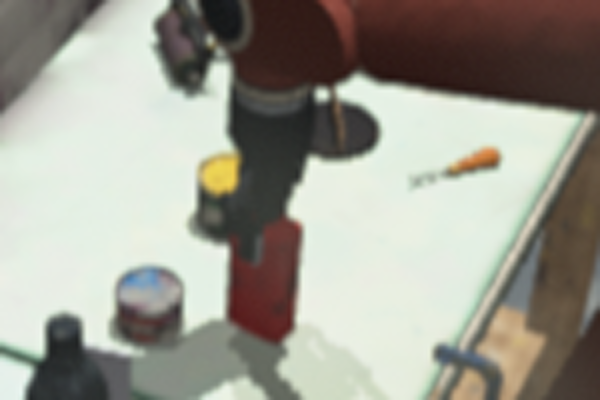

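The can is gripped across its 40 mm sides and hangs upright. It has to clear the bottle (top at .196), so I'll carry it with the TCP at z ≈ .33.

Call:
play_rows(plan=[[-20,0,0,0,1],[-50,0,0,0,1],[-85,0,0,0,1],[-120,0,0,0,1],[-155,0,0,0,1],[-185,-10,0,0,1],[-205,-30,-3,0,1],[-210,-60,-6,0,1]])

```text
time: 13.48
tool_pos: [0.4489, -0.0972, 0.332]
tool_rot: [-0.028, 0.707, -0.028, -0.706]
contact_force: [0.2, 0.3, -4.4]
gripper_width: 0.474
```

Call:
play_rows(plan=[[0,-35,-3,0,1],[0,-75,-7,0,1],[0,-115,-11,0,1],[0,-155,-15,0,1],[0,-195,-19,0,1],[0,-230,-22,0,1],[0,-260,-24,0,1],[0,-275,-25,0,1]])

```text
time: 14.48
tool_pos: [0.4943, 0.1762, 0.3296]
tool_rot: [0.027, -0.706, 0.027, 0.707]
contact_force: [-0.4, 0.2, -3.6]
gripper_width: 0.474
```

```bash
python3 go.py .496 .1777 .104
```

```text
t 14.47 pos [0.4943 0.1762 0.3296] jaw -94.3 tool z [-0.997  0.076  0.001] w 0.474 F [-0.4  0.2 -3.6] j [ 0.2  -0.23  1.71 -0.    1.66  1.85]
shift [225.5  -1.7  -1.9]
```

Call:
play_rows(plan=[[25,-2,-2,0,1],[65,-2,-2,0,1],[105,-2,-2,0,1],[145,-2,-2,0,1],[175,-2,-2,0,1],[195,-2,-2,0,1],[205,-2,-2,0,1],[210,-2,-2,0,1]])

```text
time: 15.48
tool_pos: [0.4972, 0.1768, 0.1206]
tool_rot: [-0.027, 0.707, -0.027, -0.706]
contact_force: [-0.7, -0.4, -3.9]
gripper_width: 0.473
```

```bash
python3 go.py .496 .1777 .104
python3 - <<'E'
from meas import *
f=manip.grab_frame("top"); a=f["img"][130:230,130:280]; f=manip.grab_frame("scene"); b=f["img"][140:260,180:330]
cv2.imwrite("pics/p2.png",cv2.resize(np.vstack([a,b])[...,::-1],None,fx=2.7,fy=2.7,interpolation=cv2.INTER_CUBIC))
E
```

```text
t 15.47 pos [0.4972 0.1768 0.1206] jaw -94.4 tool z [-0.997  0.077 -0.001] w 0.473 F [-0.7 -0.4 -3.9] j [ 0.2  -0.09  1.94 -0.    1.29  1.85]
shift [16.6 -0.8  1.2]
```

View pics/p2.png

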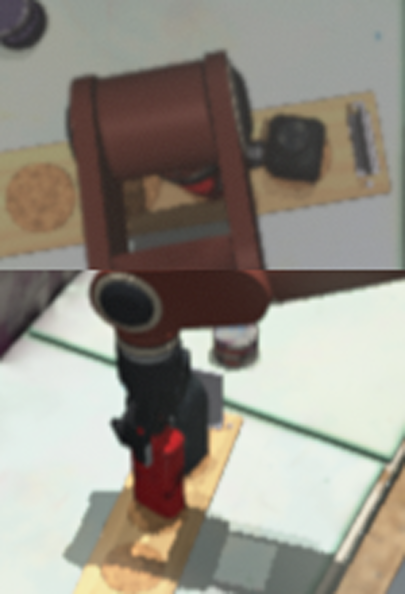

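The picture shows the bottle standing upright on the end pad (top half, (292,148)) and the can hanging just above pad 2 (scene half, (160,480)). Lowering to contact and releasing.

Call:
play_rows(plan=[[6,-1,1,0,1],[11,-1,1,0,1],[14,-1,1,0,1],[16,-1,1,0,1],[17,-1,1,0,1],[18,-1,1,0,1],[18,-1,1,0,1],[18,-1,1,0,1]])

```text
time: 16.58
tool_pos: [0.4966, 0.1781, 0.1042]
tool_rot: [-0.027, 0.707, -0.027, -0.706]
contact_force: [-3.2, -0.7, 5.5]
gripper_width: 0.473
```

Call:
play_rows(plan=[[0,0,0,0,0],[0,0,0,0,-0.15],[0,0,0,0,-0.3],[0,0,0,0,-0.35],[-10,0,0,0,-0.35],[-35,0,0,0,-0.35],[-80,0,0,0,-0.35],[-135,0,0,0,-0.35]])

```text
time: 17.58
tool_pos: [0.495, 0.1778, 0.2382]
tool_rot: [0.027, -0.706, 0.027, 0.707]
contact_force: [0.3, 0.8, 0.7]
gripper_width: 0.678
```

```bash
python3 go.py .5414 -.3145 .26 -4.4
```

```text
t 17.57 pos [0.495  0.1778 0.2382] jaw -94.4 tool z [-0.997  0.077  0.002] w 0.678 F [0.3 0.8 0.7] j [ 0.2  -0.19  1.83 -0.    1.5   1.85]
shift [-21.7 487.2 -84.2]
turn 1.57
```

Call:
play_rows(plan=[[-22,10,0,-0.1,-1],[-22,60,-10,-0.28,-1],[-22,115,-20,-0.46,-1],[-22,170,-30,-0.64,-1],[-22,225,-40,-0.82,-1],[-22,280,-50,-1.0,-1],[-22,335,-60,-1.15,-1],[-22,385,-70,-1.3,-1]])

```text
time: 18.58
tool_pos: [0.5359, -0.2134, 0.2604]
tool_rot: [0.408, 0.578, 0.407, -0.578]
contact_force: [0.3, 0.5, -0.4]
gripper_width: 0.999
```

```bash
python3 go.py .5418 -.3145 .12 10
```

```text
t 18.57 pos [ 0.5359 -0.2134  0.2604] jaw -19.7 tool z [-0.336 -0.942  0.   ] w 0.999 F [ 0.3  0.5 -0.4] j [-0.51 -0.08  1.69  0.    1.52 -0.16]
shift [140.4  39.4  93.2]
turn -0.518
```

Call:
play_rows(plan=[[0,15,35,-0.15,-1],[20,30,70,-0.3,-1],[50,39,93,-0.45,-1],[85,39,93,-0.52,-1],[120,39,93,-0.52,-1],[140,39,93,-0.52,-1],[140,39,93,-0.52,-1],[140,39,93,-0.52,-1]])

```text
time: 19.58
tool_pos: [0.5418, -0.3126, 0.1213]
tool_rot: [0.542, 0.455, 0.54, -0.455]
contact_force: [-0.0, 0.1, 0.5]
gripper_width: 1.001
```

```bash
python3 go.py .5418 -.3145 .015 10
python3 - <<'E'
from meas import *
f=manip.grab_frame("top"); a=f["img"][120:220,300:450];W=pts(f)
P=tophat(W,(.495,.178),.145,.17,.05); print("cancap",len(P),P.mean(0).round(4)); P=tophat(W,(.495,.178),.12,.17,.05); print(cv2.minAreaRect(P[:,:2].astype(np.float32)*1000))
f=manip.grab_frame("scene"); b=f["img"][70:190,230:380]
cv2.imwrite("pics/p3.png",cv2.resize(np.vstack([a,b])[...,::-1],None,fx=2.7,fy=2.7,interpolation=cv2.INTER_CUBIC))
E
```

```text
t 19.57 pos [ 0.5418 -0.3126  0.1213] jaw 9.9 tool z [ 0.171 -0.985  0.002] w 1.001 F [-0.   0.1  0.5] j [-0.64  0.14  1.71  0.    1.29 -0.81]
shift [106.3  -0.5   1.6]
turn -0.002
cancap 79 [0.4958 0.1784 0.1551]
((496.3805236816406, 179.05970764160156), (40.043968200683594, 65.79138946533203), 80.04981231689453)
```

View pics/p3.png

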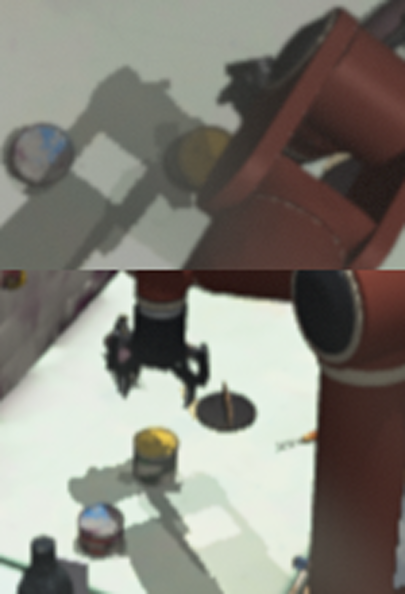

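The can stands at (.496,.1785), about 1 mm from its pad centre. The picture shows the open jaws above the yellow tin (scene half, (155,455)). Descending in two steps and checking the force.

Call:
play_rows(plan=[[25,0,2,0,-1],[40,0,2,0,-1],[50,0,2,0,-1],[58,0,2,0,-1],[64,0,2,0,-1],[70,0,2,0,-1]])

```text
time: 20.42
tool_pos: [0.5414, -0.3142, 0.0494]
tool_rot: [0.541, 0.455, 0.541, -0.455]
contact_force: [0.3, 0.7, -0.6]
gripper_width: 0.999
```

Call:
play_rows(plan=[[8,0,0,0,-1],[16,0,0,0,-1],[25,0,0,0,-1],[32,0,0,0,-1],[36,0,0,0,-1],[36,0,0,0,-0.9],[36,0,0,0,-0.75],[36,0,0,0,-0.6]])

```text
time: 21.42
tool_pos: [0.541, -0.3143, 0.0138]
tool_rot: [0.541, 0.455, 0.541, -0.455]
contact_force: [-1.3, -0.1, 0.5]
gripper_width: 0.802
```

Call:
play_rows(plan=[[0,0,0,0,-0.3],[0,0,0,0,0.5],[0,0,0,0,1],[0,0,0,0,1]])

```text
time: 21.92
tool_pos: [0.5416, -0.3145, 0.0141]
tool_rot: [0.542, 0.455, 0.541, -0.455]
contact_force: [-0.4, -0.2, 5.6]
gripper_width: 0.779
```

```bash
python3 go.py
```

```text
t 21.93 pos [ 0.5416 -0.3145  0.0141] jaw 9.9 tool z [ 0.171 -0.985  0.001] w 0.779 F [-0.4 -0.2  5.6] j [-0.64  0.28  1.75 -0.    1.11 -0.82]
```

Call:
play_rows(plan=[[-2,0,0,0,1],[-6,0,0,0,1],[-15,0,0,0,1],[-25,0,0,0,1],[-30,0,0,0,1],[-30,0,0,0,1]])

```text
time: 22.68
tool_pos: [0.5416, -0.3144, 0.0443]
tool_rot: [0.542, 0.455, 0.541, -0.455]
contact_force: [0.1, -0.8, -2.9]
gripper_width: 0.776
```

```bash
python3 go.py .4785 .271 .20
python3 - <<'E'
from meas import *
f=manip.grab_frame("scene"); b=f["img"][90:190,230:380]
cv2.imwrite("pics/p4.png",cv2.resize(b[...,::-1],None,fx=4,fy=4,interpolation=cv2.INTER_CUBIC))
E
```

```text
t 22.68 pos [ 0.5416 -0.3144  0.0443] jaw 9.9 tool z [ 0.171 -0.985  0.001] w 0.776 F [ 0.1 -0.8 -2.9] j [-0.64  0.23  1.74  0.    1.16 -0.82]
shift [-156.3   38.2 -587.3]
```

View pics/p4.png

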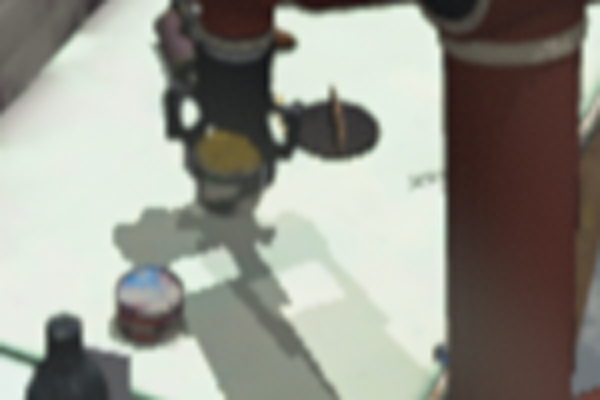

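The tin is held level between the fingers at (228,160), and 2.9 N of weight is felt. I'll carry it high over the bottle and can.

Call:
play_rows(plan=[[-20,0,0,0,1],[-50,0,-5,0,1],[-85,2,-20,0,1],[-120,4,-45,0,1],[-155,7,-80,0,1],[-185,10,-120,0,1],[-210,13,-160,0,1],[-216,16,-200,0,1]])

```text
time: 23.72
tool_pos: [0.5234, -0.1133, 0.2635]
tool_rot: [0.543, 0.456, 0.539, -0.454]
contact_force: [-0.5, 0.3, -4.0]
gripper_width: 0.781
```

Call:
play_rows(plan=[[0,2,-45,0,1],[0,5,-90,0,1],[0,8,-135,0,1],[0,11,-180,0,1],[0,14,-225,0,1],[0,17,-270,0,1],[0,19,-315,0,1],[0,21,-350,0,1]])

```text
time: 24.72
tool_pos: [0.4829, 0.2359, 0.2606]
tool_rot: [0.542, 0.455, 0.541, -0.454]
contact_force: [0.2, -0.5, -2.4]
gripper_width: 0.774
```

```bash
python3 go.py .4785 .2707 .026 10.3
```

```text
t 24.73 pos [0.4829 0.2359 0.2606] jaw 9.9 tool z [ 0.172 -0.985 -0.   ] w 0.774 F [ 0.2 -0.5 -2.4] j [ 0.32 -0.17  1.78  0.    1.53  0.14]
shift [234.7   1.4 -34.9]
turn -0.007
```

Call:
play_rows(plan=[[0,1,-20,0,1],[5,1,-33,0,1],[35,1,-35,0,1],[75,1,-35,0,1],[115,1,-35,0,1],[155,1,-35,0,1],[190,1,-35,0,1],[210,1,-35,0,1]])

```text
time: 25.72
tool_pos: [0.4774, 0.2677, 0.047]
tool_rot: [0.54, 0.454, 0.541, -0.457]
contact_force: [-0.2, 0.0, -3.3]
gripper_width: 0.776
```

```bash
python3 go.py .4785 .2707 .026 10.3
```

```text
t 25.73 pos [0.4774 0.2677 0.047 ] jaw 9.8 tool z [ 0.17  -0.985  0.001] w 0.776 F [-0.2  0.  -3.3] j [ 0.38  0.06  1.93 -0.    1.15  0.2 ]
shift [21.   1.7 -2.8]
turn -0.009
```

Call:
play_rows(plan=[[6,1,-1,0,1],[12,1,-1,0,1],[16,1,-1,0,1],[19,1,-1,0,1],[21,1,-1,0,1],[22,1,-1,0,1],[22,1,-1,0,1]])

```text
time: 26.6
tool_pos: [0.4793, 0.27, 0.0273]
tool_rot: [0.541, 0.455, 0.541, -0.455]
contact_force: [0.8, -1.2, -3.7]
gripper_width: 0.777
```

Call:
play_rows(plan=[[1,0,0,0,1],[2,0,0,0,1],[2,0,0,0,1]])

```text
time: 26.98
tool_pos: [0.4794, 0.2701, 0.0261]
tool_rot: [0.541, 0.455, 0.541, -0.455]
contact_force: [-2.8, -1.4, 3.8]
gripper_width: 0.775
```

Contact. Release and rise.

Call:
play_rows(plan=[[0,0,0,0,-0.6],[0,0,0,0,-0.8],[0,0,0,0,-1],[0,0,0,0,-1],[-15,0,0,0,-1],[-50,0,0,0,-1],[-110,0,0,0,-1],[-170,0,0,0,-1]])

```text
time: 27.98
tool_pos: [0.479, 0.2699, 0.1979]
tool_rot: [0.541, 0.455, 0.541, -0.455]
contact_force: [0.9, 0.2, 0.3]
gripper_width: 1.002
```

```bash
python3 go.py .5451 -.138 .26 10.3
```

```text
t 27.98 pos [0.479  0.2699 0.1979] jaw 9.9 tool z [ 0.171 -0.985 -0.   ] w 1.002 F [0.9 0.2 0.3] j [ 0.38 -0.1   1.82  0.    1.42  0.21]
shift [-62.1  -4.7 413.2]
turn -0.008
```

Call:
play_rows(plan=[[-35,0,5,0,-1],[-62,-1,40,0,-1],[-62,-1,95,0,-1],[-62,-2,150,0,-1],[-62,-3,205,0,-1],[-62,-4,260,0,-1],[-62,-5,315,0,-1],[-62,-5,370,0,-1]])

```text
time: 28.98
tool_pos: [0.5377, -0.0972, 0.2588]
tool_rot: [0.542, 0.456, 0.54, -0.455]
contact_force: [0.8, 0.9, 0.6]
gripper_width: 1.0
```

Call:
play_rows(plan=[[0,0,25,0,-1],[20,0,43,0,-1],[60,0,43,0,-1],[110,0,43,0,-1],[150,0,43,0,-1],[160,0,43,0,-1],[160,0,43,0,-1],[160,0,43,0,-1]])

```text
time: 29.98
tool_pos: [0.5465, -0.1382, 0.0997]
tool_rot: [0.542, 0.456, 0.54, -0.455]
contact_force: [-0.6, -0.6, 0.4]
gripper_width: 1.003
```

```bash
python3 go.py .5451 -.138 .010 10.3;  python3 - <<'E'
from meas import *
f=manip.grab_frame("top");W=pts(f)
P=tophat(W,(.479,.271),.06,.09,.05); print("big",len(P),P.mean(0).round(4),cv2.minEnclosingCircle(P[:,:2].astype(np.float32)))
E
```

```text
t 29.98 pos [ 0.5465 -0.1382  0.0997] jaw 9.9 tool z [ 0.171 -0.985  0.002] w 1.003 F [-0.6 -0.6  0.4] j [-0.38  0.02  1.87 -0.    1.24 -0.55]
shift [89.7 -1.7 -0.6]
turn -0.007
big 487 [0.4806 0.2718 0.0708] ((0.48109832406044006, 0.2715604603290558), 0.03515924885869026)
```

The big tin stands about 2.5 mm from its pad centre. Now the small tin.

Call:
play_rows(plan=[[20,-1,0,0,-1],[32,-1,0,0,-1],[42,-1,0,0,-1],[50,-1,0,0,-1],[56,-1,0,0,-1],[60,-1,0,0,-1]])

```text
time: 30.78
tool_pos: [0.5441, -0.1379, 0.037]
tool_rot: [0.541, 0.455, 0.541, -0.455]
contact_force: [-0.5, 0.5, -0.4]
gripper_width: 1.001
```

Call:
play_rows(plan=[[8,0,0,0,-1],[16,0,0,0,-1],[23,0,0,0,-1],[28,0,0,0,-1],[30,0,0,0,-1],[30,0,0,0,-0.9],[30,0,0,0,-0.75],[30,0,0,0,-0.6]])

```text
time: 31.78
tool_pos: [0.5443, -0.138, 0.0076]
tool_rot: [0.541, 0.455, 0.541, -0.455]
contact_force: [-0.6, -1.1, 0.5]
gripper_width: 0.8
```

Call:
play_rows(plan=[[0,0,0,0,-0.3],[0,0,0,0,0.5],[0,0,0,0,1],[0,0,0,0,1]])

```text
time: 32.28
tool_pos: [0.5446, -0.1382, 0.0081]
tool_rot: [0.541, 0.455, 0.541, -0.455]
contact_force: [-0.9, -0.4, 5.0]
gripper_width: 0.751
```

Call:
play_rows(plan=[[-2,0,0,0,1],[-6,0,0,0,1],[-15,0,0,0,1],[-25,0,0,0,1],[-30,0,0,0,1],[-30,0,0,0,1]])

```text
time: 33.02
tool_pos: [0.5446, -0.1381, 0.0382]
tool_rot: [0.542, 0.455, 0.541, -0.455]
contact_force: [0.0, -0.2, -3.1]
gripper_width: 0.751
```

```bash
python3 go.py .4622 .3645 .25;python3 - <<'E'
from meas import *
f=manip.grab_frame("scene"); b=f["img"][110:210,210:360]
cv2.imwrite("pics/p5.png",cv2.resize(b[...,::-1],None,fx=4,fy=4,interpolation=cv2.INTER_CUBIC))
E
```

```text
t 33.02 pos [ 0.5446 -0.1381  0.0382] jaw 9.9 tool z [ 0.171 -0.985  0.001] w 0.751 F [ 0.  -0.2 -3.1] j [-0.38  0.1   1.9   0.    1.13 -0.55]
shift [-212.2    5.1 -509.2]
```

View pics/p5.png

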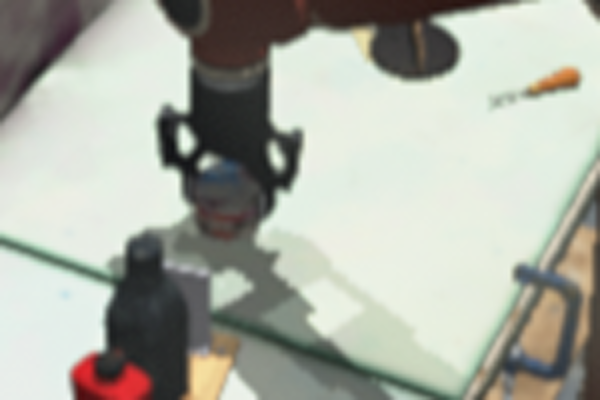

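The small tin is held level at (225,200). Lift and carry it across.

Call:
play_rows(plan=[[-20,0,0,0,1],[-50,0,0,0,1],[-85,0,0,0,1],[-120,0,0,0,1],[-155,0,-5,0,1],[-190,0,-20,0,1],[-215,1,-45,0,1],[-222,1,-80,0,1]])

```text
time: 34.08
tool_pos: [0.5322, -0.0589, 0.2634]
tool_rot: [0.543, 0.456, 0.539, -0.455]
contact_force: [0.4, 1.0, -4.3]
gripper_width: 0.749
```

Call:
play_rows(plan=[[0,0,-45,0,1],[0,0,-90,0,1],[0,1,-135,0,1],[0,1,-185,0,1],[0,2,-235,0,1],[0,2,-285,0,1],[0,3,-335,0,1],[0,3,-375,0,1]])

```text
time: 35.08
tool_pos: [0.4693, 0.3129, 0.2605]
tool_rot: [0.541, 0.455, 0.541, -0.455]
contact_force: [0.5, -0.4, -3.5]
gripper_width: 0.749
```

```bash
python3 go.py .4608 .3645 .0201 10.3
```

```text
t 35.08 pos [0.4693 0.3129 0.2605] jaw 9.9 tool z [ 0.172 -0.985 -0.   ] w 0.749 F [ 0.5 -0.4 -3.5] j [ 0.46 -0.11  1.72  0.    1.53  0.28]
shift [ 2.404e+02  2.000e-01 -5.220e+01]
turn -0.007
```

Call:
play_rows(plan=[[0,0,-25,0,1],[5,0,-45,0,1],[30,0,-52,0,1],[70,0,-52,0,1],[115,0,-52,0,1],[160,0,-52,0,1],[195,0,-52,0,1],[215,0,-52,0,1]])

```text
time: 36.08
tool_pos: [0.4601, 0.3614, 0.0421]
tool_rot: [0.541, 0.454, 0.541, -0.456]
contact_force: [-0.9, 0.4, -3.3]
gripper_width: 0.752
```

Call:
play_rows(plan=[[6,0,0,0,1],[12,0,0,0,1],[17,0,0,0,1],[20,0,0,0,1],[22,0,0,0,1],[22,0,0,0,1]])

```text
time: 36.83
tool_pos: [0.4612, 0.3623, 0.0223]
tool_rot: [0.541, 0.455, 0.541, -0.455]
contact_force: [0.7, -0.4, -3.4]
gripper_width: 0.751
```

```bash
python3 go.py .4608 .3645 .0201 10.3
```

```text
t 36.83 pos [0.4612 0.3623 0.0223] jaw 9.9 tool z [ 0.171 -0.985 -0.   ] w 0.751 F [ 0.7 -0.4 -3.4] j [0.54 0.18 1.85 0.   1.11 0.37]
shift [ 2.2  0.  -2.2]
turn -0.008
```

Call:
play_rows(plan=[[0,0,-2,0,1],[1,0,-2,0,1],[2,0,-2,0,1],[3,0,-2,0,1],[3,0,-2,0,1]])

```text
time: 37.45
tool_pos: [0.461, 0.3644, 0.0201]
tool_rot: [0.541, 0.455, 0.541, -0.455]
contact_force: [-3.2, -2.6, 3.9]
gripper_width: 0.749
```

Call:
play_rows(plan=[[0,0,0,0,-0.6],[0,0,0,0,-0.8],[0,0,0,0,-1],[0,0,0,0,-1],[-15,0,0,0,-1],[-50,0,0,0,-1],[-110,0,0,0,-1],[-170,0,0,0,-1]])

```text
time: 38.45
tool_pos: [0.4607, 0.3641, 0.1919]
tool_rot: [0.541, 0.455, 0.541, -0.455]
contact_force: [0.6, 0.9, 0.8]
gripper_width: 1.004
```

Call:
play_rows(plan=[[-60,0,0,0,-1],[-100,0,-40,0,-1],[-100,0,-100,0,-1],[-100,0,-160,0,-1],[-100,0,-210,0,-1],[-100,0,-250,0,-1],[-100,0,-250,0,-1],[-100,0,-250,0,-1]])

```text
time: 39.45
tool_pos: [0.4182, 0.6101, 0.29]
tool_rot: [0.541, 0.455, 0.541, -0.455]
contact_force: [0.9, 0.1, 0.9]
gripper_width: 0.999
```

```bash
python3 go.py
python3 - <<'E'
from meas import *
f=manip.grab_frame("top");W=pts(f)
for k,c,h,p in[("bottle",(.512,.085),.196,(.5125,.0855)),("can",(.496,.179),.156,(.495,.179)),("big",(.479,.272),.075,(.4785,.272)),("small",(.461,.366),.059,(.4615,.3657))]:
    P=tophat(W,c,h-.012,h+.02,.05); e=np.array(cv2.minEnclosingCircle(P[:,:2].astype(np.float32))[0]); print(k,len(P),P.mean(0).round(4),e.round(4),"off mm",((e-p)*1000).round(1),"z med",np.median(P[:,2]).round(4))
a=f["img"][140:240,90:290]; f=manip.grab_frame("scene"); b=f["img"][150:310,160:360]
cv2.imwrite("pics/end.png",cv2.resize(np.vstack([a,b])[...,::-1],None,fx=2.3,fy=2.3,interpolation=cv2.INTER_CUBIC))
E
```

```text
t 39.45 pos [0.4182 0.6101 0.29  ] jaw 9.9 tool z [ 0.171 -0.985  0.   ] w 0.999 F [0.9 0.1 0.9] j [ 0.87  0.29  1.25 -0.    1.6   0.7 ]
bottle 126 [0.5135 0.0856 0.1949] [0.5136 0.0856] off mm [1.1 0.1] z med 0.1951
can 87 [0.4951 0.1781 0.1544] [0.4947 0.1785] off mm [-0.3 -0.5] z med 0.1554
big 481 [0.4806 0.272  0.0709] [0.4808 0.2719] off mm [ 2.3 -0.1] z med 0.0709
small 450 [0.4625 0.3658 0.055 ] [0.4624 0.3655] off mm [ 0.9 -0.2] z med 0.055
```

View pics/end.png

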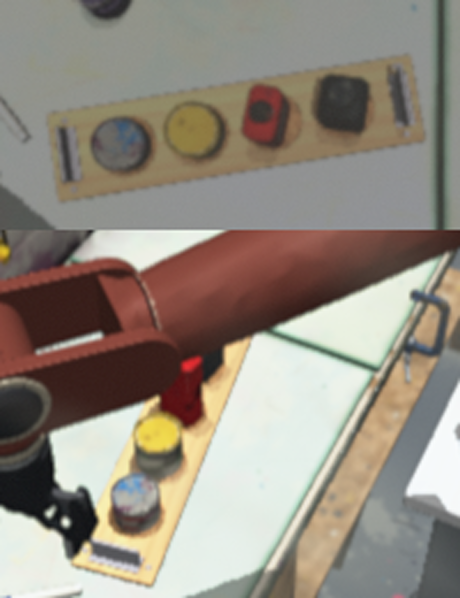

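The last picture shows all four upright on their pads, in order from the tall plate to the low plate: bottle (342,102), can (265,113), yellow tin (195,130) and grey tin (120,145). The gripper is open and clear of everything, so I'm handing the job in.

```bash
python3 -c "
from plant import manip; print(manip.job_done())"
```

```text
the job is handed in; nothing more can be done
None
```

All four containers are standing on the cork pads in height order, and I handed the job in at about 39.5 s of the 120 s allowed. From the tall end plate to the low one they are bottle, can, taller tin and lower tin. I gripped the bottle by its cap and the others by their sides. I lowered each onto its pad until the force reading showed touchdown, then released it.

**Position:** in the last top-camera check, the offsets from the pad centres were 1.1 mm for the bottle, 0.6 mm for the can, 2.3 mm for the taller tin and 0.9 mm for the lower tin. The limit is 15 mm.

**Height and tilt:** the measured tops of the bottle and can matched the expected heights within about 1 mm. The two tin lids read about 4 mm low, as they did before I moved them, probably because the lids are recessed or the range reading is biased. I judged tilt only from the pictures; all four look upright.

**Disagreements:**
- The scene camera put the containers about 5 mm lower in x than the top camera. I used the top camera for both containers and pads, so this mostly cancels out.
- The taller tin measured about 66 mm in the grip, against the stated 68 to 70 mm; it held without slipping.

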